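Restack the mini loaf tins, sorting out the straight-sided ones

ROBOT

A 6-joint arm with a two-finger parallel gripper is mounted at the origin on a cart in front of the work surface, level with it; the furniture and walls round the work are solid. World frame = base frame: x ahead of the robot, y to its left, z up, the work surface at z = 0. Lengths are in m, angles in degrees, forces in N, time in s.
With the tool pointing down it reaches from about 0.4 to 0.825 m from the base axis. Payload 7 kg.
Tool frame: the origin (TCP) lies where the fingers leave the gripper's body, on its centre line; the fingertips stand 73 mm ahead of it and the grasp point (between the pads) lies 54 mm ahead of it; z points along the fingers, y is the direction in which the jaws open and shut (so a half turn about z gives the same grasp; the last joint's range is limited). The gripper opens to 85 mm and grips with 20 to 120 N. Pads are 22 mm wide; open, the fingers measure 114 mm over their backs; the gripper's body (76 mm by 85 mm) begins 54 mm behind the grasp point. The pads swing forward as they close: fully open they stand 13 mm farther back than shut.
Start: joints at [-50.873, 20.546, 0.682, 0, -70.136, -16.507], TCP at [0.26, -0.623, 0.304] pointing down, gripper open.
Joint ranges: [-176.03, 176.03], [-82.01, 121.73], [-58.28, 71.71], [-173.87, 95.51], [-174.79, -0.11], [-173.66, 173.66]. Speed limits (degrees/s): [136.94, 136.94, 172.46, 180, 180, 180].

INTERFACE

Orientations are given as a 3x3 rotation matrix whose columns are the frame's x, y, z axes.
In Python, from plant import sensors, optics, close_job gives the robot as it stands. The module is installed in compiled form; this text tells all that it offers.
- The arm moves only by the tool step_arm, never from a script. Its argument "increments" is a list of rows, each a list of 7 numbers: the shift along the tool's x, y, z in cm, then the turn, a rotation vector about the tool's x, y, z in rad, then the finger opening in cm, from 0 to 8.54. In form: [[x, y, z, wx, wy, wz, jaw], ...]. A call has exactly 5 rows; each row is the pose to reach, as a shift and turn from the pose measured when the call began, along the tool's axes at that moment; what a row does not reach only later rows make up. A row lasts 1/8 s, in which the tool goes at most 62.5 mm and 10.7 degrees, less where a joint would pass 70% of its speed; a pose out of reach is approached as far as the arm can. A call with a gripper value outside its range is refused whole. The fingers move at their own pace and stop on an object; "squeeze" is the grip in N (left out, the last holds). Time passes only in rows, so rows that repeat a pose let the fingers close, or fill a call up. It gives the time, the measured TCP pose, the force and the opening at its end, in the units of the state.
- sensors.sense(): the state, without advancing time (a new reading comes with each control period).
- optics.get_image(name): name is "scene" or "side" or "wrist"; returns a dict with "frame" (480x640x3 uint8, red, green, blue), "depth" (480x640 float32, m along the optical axis (not along the pixel's ray), 0 where there is no reading), "intrinsics" (3x3 intrinsics, pixels), "R" (3x3) and "t" (3): a world point X has camera coordinates R X + t. Camera axes: x right, y down, z forward; pixel columns grow to the right and rows downward; lengths in m; the calibration is good to about 2 mm. A picture is of the moment at which its call begins.
- close_job(): hands the job in, once; it reports no verdict.
The state is a dict: "clock": time; "joint_positions": joint angles; "joint_velocities": joint speeds; "tau": joint torques, N m; "eef_pos": TCP position; "eef_rot": TCP orientation; "force": force on the tool from outside, world axes, zero at the start; "moment": the same for the moment, N m; "width": finger opening in m.
Only numpy, scipy, OpenCV 4.12 (cv2) and the standard library are available. Lean on these libraries where they do the work, as an engineer would, in place of code of your own. Each camera call takes 0.05 s, during which the arm holds its last target. There are 200 camera calls.

TASK

The tapered mini loaf tins belong nested in one stack, but a straight-sided tin that cannot nest has been set on the first of them: take it off and stand it mouth up on the bench, well clear of the stack. Then nest the two loose tapered tins (one of them stands upside down, so turn it over) into the tapered tin, mouths up and fully home. Leave the other straight-sided tin and the things around where they are.

Things in the scene. Friction and masses are not known exactly. Their poses are not given: they have to be found in the camera images.
- stack_tin_mid (a point): Tapered mini loaf tin, plain metal, 50 mm high, 0.12 kg, mouth up on the bench (z = 0): foot of the stack. Rim band 84 x 62 mm outside, 79 x 57 inside, upright, 18 mm deep; below it a shoulder steps in to 77 x 55 and 2 mm walls taper to a 67 x 45 bottom. Point: on its centre line, 25 mm above its bottom; x along its length, y across its width, z from bottom to mouth.
- perched_tin_mid (a point): Straight-sided (Pullman) loaf tin, plain metal, 50 mm high, 84 x 62 mm outside from bottom to rim, walls 2.5 mm, 0.14 kg. Its bottom is wider than a tapered tin's mouth: it stands mouth up on the stack tin's rim, a little askew. Point: on its centre line, 25 mm above its bottom; x along its length, y across its width, z from bottom to mouth.
- upright_tin_mid (a point): Loose tapered tin, in sizes, point and axes like the stack tin; mouth up on the bench. Put into another (either way round), it has about 1 mm of play a side and comes home with its shoulder on the lower tin's rim, 18 mm higher than that tin, only its band showing.
- inverted_tin_mid (a point): Loose tapered tin, in sizes, point and axes like the stack tin, but mouth down on the bench (its z points down). Set on a short end and let go, it leans back some 15 degrees onto the edges of shoulder and bottom, mouth turned up that much, and stays so, about 85 mm high.
- standing_tin_mid (a point): Second straight-sided tin, like the perched one in sizes, point and axes; mouth up on the bench, where it stays.
- flour_dredger_mid (a point): Flour dredger: grey can with a domed top and a handle, 74 x 109 mm, 104 mm high; the point lies near its middle, 50 mm above the bench. A bystander that stays where it is.
- pastry_brush_mid (a point): Pastry brush lying flat, 214 x 44 mm, 16 mm thick; the point lies at its middle. A bystander that stays where it is.
- garlic_1_mid (a point): Garlic bulb, 60 mm wide and 59 mm high; the point lies at its middle. A bystander that stays where it is.
Things that resemble listed ones, but are neither listed nor needed, are in the scene too. What is shaped like the part that bears stack_tin_mid but purple or turquoise is not meant.

How it is judged (in metres and radians):
At the end, for the whole second after the job is handed in: Both loose tapered tins sit nested in the stack tin, in either order, mouths up: each 18 mm (14.5 to 21) above the one below, centred to 5 mm, level to 0.08 rad; the straight-sided tin from the stack stands mouth up on the bench, at least 100 mm from the stack, centre to centre (height (world z) of stack_tin_mid between 0.022 and 0.028 m and angle between each of stack_tin_mid, upright_tin_mid, inverted_tin_mid, perched_tin_mid's own z axis and vertical below 0.08 rad and ((z of upright_tin_mid in the frame of stack_tin_mid between 0.0145 and 0.021 m and horizontal distance between upright_tin_mid and stack_tin_mid below 0.005 m and z of inverted_tin_mid in the frame of upright_tin_mid between 0.0145 and 0.021 m and horizontal distance between inverted_tin_mid and upright_tin_mid below 0.005 m) or (z of inverted_tin_mid in the frame of stack_tin_mid between 0.0145 and 0.021 m and horizontal distance between inverted_tin_mid and stack_tin_mid below 0.005 m and z of upright_tin_mid in the frame of inverted_tin_mid between 0.0145 and 0.021 m and horizontal distance between upright_tin_mid and inverted_tin_mid below 0.005 m)) and height (world z) of perched_tin_mid between 0.022 and 0.028 m and horizontal distance between perched_tin_mid and stack_tin_mid above 0.1 m); the robot touches nothing.
It fails at once if the other straight-sided tin is moved from its place (over 30 mm) (distance of standing_tin_mid from where it was at the start of the episode above 0.03 m).
It fails at once if the flour dredger is moved from its place (over 30 mm) (distance of flour_dredger_mid from where it was at the start of the episode above 0.03 m).
It fails at once if the pastry brush is moved from its place (over 30 mm) (distance of pastry_brush_mid from where it was at the start of the episode above 0.03 m).
It fails at once if the garlic is moved from its place (over 30 mm) (distance of garlic_1_mid from where it was at the start of the episode above 0.03 m).
It also fails if it takes over 72 s, if anything falls off the work surface, if the arm or the gripper's body presses on something with over 40 N, if the wrist force passes 120 N, or if a joint passes its speed limit or range.

## Working session

There is one attempt and no reset: what is moved stays moved. The work goes in short steps, Python scripts to look and compute and a tool call to move; the robot and the scene stay as the last step left them, time stands still between calls to the robot, and variables do not carry over. Pictures are saved under pics/ and viewed, on a budget of 10 in all, crops included, one or two more only if the job needs it, and the job is handed in when it is done.

Besides the shell and the picture viewer there is one more tool, called after "Call:" by a JSON object that holds its "name" and its "arguments". step_arm: Moves the arm, as the interface text tells. Its arguments: {"type":"object","properties":{"increments":{"type":"array","items":{"type":"array","items":{"type":"number"}}},"squeeze":{"type":"number"}},"required":["increments"]}

```bash
mkdir -p pics
cat > h.py <<'E'
import numpy as np,cv2,pickle
from plant import sensors,optics
def snap(n,tag):
    d=optics.get_image(n); pickle.dump(d,open(f'pics/{tag}.pkl','wb'))
    cv2.imwrite(f'pics/{tag}.png',d['frame'][:,:,::-1]); return d
def load(tag): return pickle.load(open(f'pics/{tag}.pkl','rb'))
def cloud(d):
    K=np.array(d['intrinsics']);z=d['depth'].astype(float);v,u=np.mgrid[:480,:640]
    P=np.stack([(u-K[0,2])/K[0,0]*z,(v-K[1,2])/K[1,1]*z,z],-1)
    W=(P-np.array(d['t']))@np.array(d['R']); W[z==0]=np.nan; return W
def onplane(d,u,v,h):
    K=np.array(d['intrinsics']);R=np.array(d['R']);r=R.T@np.array([(u-K[0,2])/K[0,0],(v-K[1,2])/K[1,1],1]);c=-R.T@np.array(d['t'])
    return c+r*(h-c[2])/r[2]
E
python3 - <<'E'
from h import *
for n in['scene','side']:
    d=snap(n,n+'0');print(n,-np.array(d['R']).T@np.array(d['t']))
a=cv2.imread('pics/scene0.png');
print(sensors.sense()['eef_pos'],sensors.sense()['eef_rot'])
E
```

```text
scene [0.11522767 0.50917042 0.79886447]
side [0.52784116 0.79587643 0.71050167]
[ 0.25947461 -0.62278339  0.30304731] [[-9.23114479e-01 -3.84524547e-01 -7.29740431e-04]
 [-3.84525203e-01  9.23113553e-01  1.31797672e-03]
 [ 1.66838879e-04  1.49724698e-03 -9.99998865e-01]]
```

View pics/scene0.png

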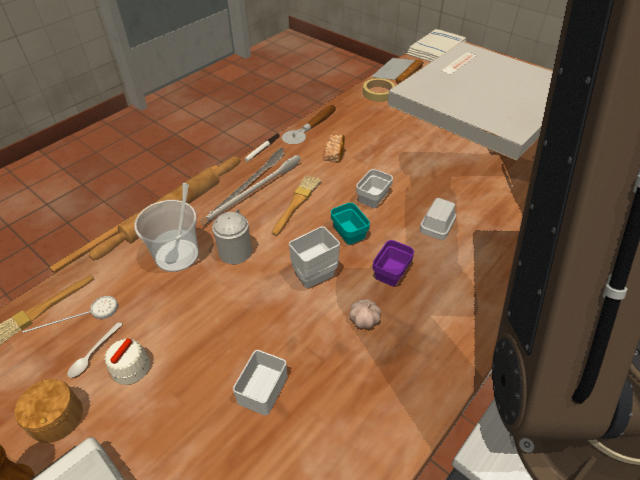

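View pics/side0.png

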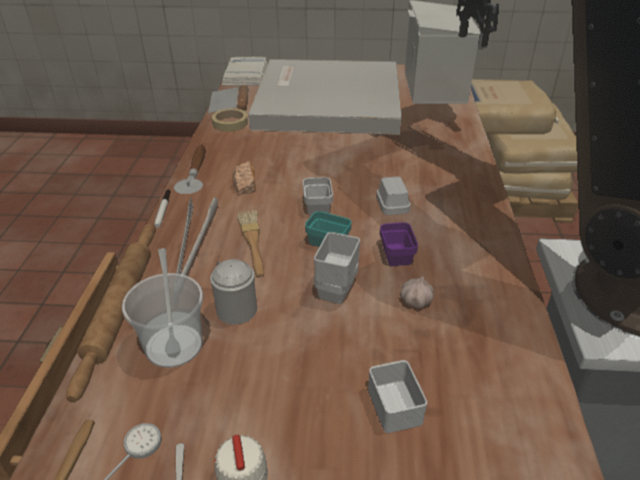

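The scene view shows the stack with the perched tin at (315,257) and the upright tapered tin at (374,188). The inverted tin is at (438,218) and the standing Pullman at (260,381). In the side view they are at (336,265), (318,194), (394,195) and (397,395). Next I'll measure them from depth.

Run:
```python
from h import *
d=load('scene0');s=load('side0')
# cluster top bands
for nm,ps,pd in [('perched',(315,250),(338,260)),('upright',(374,186),(318,192)),('invert',(438,218),(394,195)),('stand',(260,381),(397,395)),('teal',(350,222),(328,228)),('purple',(393,260),(398,243)),('garlic',(365,314),(417,293)),('dredger',(233,237),(234,290)),('brush',(297,205),(250,240))]:
  for t,D,p in(('sc',d,ps),('sd',s,pd)):
    W=cloud(D);u,v=p;w=W[v-45:v+45,u-45:u+45].reshape(-1,3)
    c=W[v,u]; m=(np.abs(w[:,:2]-c[:2]).max(1)<.075)&(w[:,2]>.012)
    q=w[m]; zt=np.percentile(q[:,2],98); top=q[q[:,2]>zt-.008][:,:2].astype(np.float32)
    r=cv2.minAreaRect(top*1000)
    print(nm,t,c.round(3),'ztop',zt.round(4),'rect',np.round(r[0],1),np.round(r[1],1),round(r[2],1),len(top))
ims=[]
for n,(u,v) in [('scene0',(315,250)),('scene0',(405,200)),('side0',(338,265)),('side0',(356,195))]:
    a=cv2.imread(f'pics/{n}.png')[v-37:v+38,u-50:u+50];ims.append(cv2.resize(a,(400,300),interpolation=cv2.INTER_CUBIC))
cv2.imwrite('pics/c1.png',np.vstack([np.hstack(ims[:2]),np.hstack(ims[2:])]))
```

```text
perched sc [0.571 0.009 0.054] ztop 0.1006 rect [556.4  27.6] [84.3 65.8] 74.9 364
perched sd [0.556 0.001 0.05 ] ztop 0.0996 rect [557.5  29.2] [88.4 62.5] 75.3 403
upright sc [ 0.632 -0.278  0.004] ztop 0.0516 rect [ 611.6 -247.9] [63.2 88.4] 8.6 190
upright sd [ 0.615 -0.281  0.013] ztop 0.0498 rect [ 613.7 -245.7] [61.8 86.1] 7.7 151Traceback (most recent call last):
  File "<stdin>", line 8, in <module>
    return _quantile_unchecked(
        a, q, axis, out, overwrite_input, method, keepdims, weights)
    return _ureduce(a,
                    func=_quantile_ureduce_func,
    ...<5 lines>...
                    overwrite_input=overwrite_input,
                    method=method)
    r = func(a, **kwargs)
    result = _quantile(arr,
                       quantiles=q,
    ...<2 lines>...
                       out=out,
                       weights=wgt)
    slices_having_nans = np.isnan(arr[-1, ...])
                                  ~~~^^^^^^^^^
IndexError: index -1 is out of bounds for axis 0 with size 0
```

Run:
```python
from h import *
d=load('scene0');s=load('side0')
def rect(q,z0,z1):
    t=q[(q[:,2]>z0)&(q[:,2]<z1)][:,:2].astype(np.float32)
    if len(t)<5: return 'few'
    r=cv2.minAreaRect(t*1000);a=r[2]+(0 if r[1][0]>r[1][1] else 90)
    return (np.round(r[0],1).tolist(),round(max(r[1]),1),round(min(r[1]),1),'len dir',round(a,1),len(t))
for nm,ps,pd in [('perched',(315,250),(338,260)),('upright',(374,186),(318,192)),('invert',(438,218),(394,195)),('stand',(260,381),(397,395)),('teal',(350,222),(328,228)),('purple',(393,260),(398,243)),('garlic',(365,314),(417,293)),('dredger',(233,237),(234,290)),('brush',(297,205),(250,240))]:
  for t,D,p in(('sc',d,ps),('sd',s,pd)):
    W=cloud(D);u,v=p;w=W[v-45:v+45,u-45:u+45].reshape(-1,3)
    c=np.nanmedian(W[v-6:v+7,u-6:u+7].reshape(-1,3),0); m=(np.abs(w[:,:2]-c[:2]).max(1)<.085)&(w[:,2]>.006)
    q=w[m]
    if len(q)<5: print(nm,t,c,'none');continue
    zt=np.percentile(q[:,2],98)
    print(nm,t,c.round(3),'ztop',zt.round(4),rect(q,zt-.008,1))
    if nm=='perched':print('  stack band',rect(q,.034,.048),rect(q,.006,.045))
    if nm=='invert':print('  low band',rect(q,.006,.018))
ims=[]
for n,(u,v) in [('scene0',(315,250)),('scene0',(405,200)),('side0',(338,265)),('side0',(356,195))]:
    a=cv2.imread(f'pics/{n}.png')[v-37:v+38,u-50:u+50];ims.append(cv2.resize(a,(400,300),interpolation=cv2.INTER_CUBIC))
cv2.imwrite('pics/c1.png',np.vstack([np.hstack(ims[:2]),np.hstack(ims[2:])]))
```

```text
perched sc [0.572 0.01  0.054] ztop 0.1006 ([556.4, 27.6], 84.3, 65.8, 'len dir', 74.9, 365)
  stack band ([542.6, 44.1], 91.0, 40.2, 'len dir', 38.9, 205) ([542.7, 43.8], 91.1, 40.5, 'len dir', 39.4, 350)
perched sd [0.556 0.003 0.052] ztop 0.0996 ([557.6, 29.5], 88.9, 62.5, 'len dir', 75.3, 408)
  stack band ([536.0, -4.6], 161.0, 109.2, 'len dir', 84.4, 257) ([518.0, 5.5], 183.4, 51.7, 'len dir', 47.3, 462)
upright sc [ 0.629 -0.274  0.009] ztop 0.0515 ([611.3, -247.8], 88.5, 63.2, 'len dir', 99.7, 205)
upright sd [ 0.614 -0.279  0.017] ztop 0.0497 ([613.5, -243.8], 90.0, 61.7, 'len dir', 98.0, 219)
invert sc [ 0.436 -0.238  0.049] ztop 0.0528 ([444.2, -265.5], 72.7, 46.7, 'len dir', 102.5, 476)
  low band ([443.3, -260.3], 78.3, 62.4, 'len dir', 102.6, 168)
invert sd [ 0.447 -0.232  0.045] ztop 0.0512 ([447.4, -263.2], 76.9, 47.1, 'len dir', 103.2, 397)
  low band ([458.3, -249.8], 94.1, 54.1, 'len dir', 142.4, 203)
stand sc [0.47  0.268 0.003] ztop 0.0517 ([457.2, 275.1], 85.0, 63.1, 'len dir', 108.9, 419)
stand sd [0.454 0.257 0.002] ztop 0.0505 ([459.0, 276.6], 85.9, 62.9, 'le
[... 275 characters left out ...]
34.4, 92.3, 'len dir', 179.1, 289)
purple sd [ 0.44  -0.115  0.006] ztop 0.0497 ([443.9, -81.8], 88.0, 63.0, 'len dir', 100.7, 320)
garlic sc [0.403 0.06  0.042] ztop 0.0533 ([411.1, 49.1], 25.3, 23.3, 'len dir', 60.7, 105)
garlic sd [0.416 0.067 0.039] ztop 0.0525 ([413.6, 52.7], 23.7, 21.2, 'len dir', 12.3, 104)
dredger sc [0.702 0.108 0.083] ztop 0.107 ([745.6, 114.3], 106.5, 49.4, 'len dir', 52.4, 375)
dredger sd [0.722 0.125 0.081] ztop 0.1073 ([760.1, 133.9], 144.2, 59.2, 'len dir', 63.2, 526)
brush sc [ 0.724 -0.103  0.01 ] ztop 0.0171 ([733.0, -105.3], 181.3, 38.5, 'len dir', 106.7, 527)
brush sd [ 0.739 -0.101  0.012] ztop 0.0158 ([733.3, -104.1], 181.2, 37.9, 'len dir', 108.9, 639)
```

View pics/c1.png

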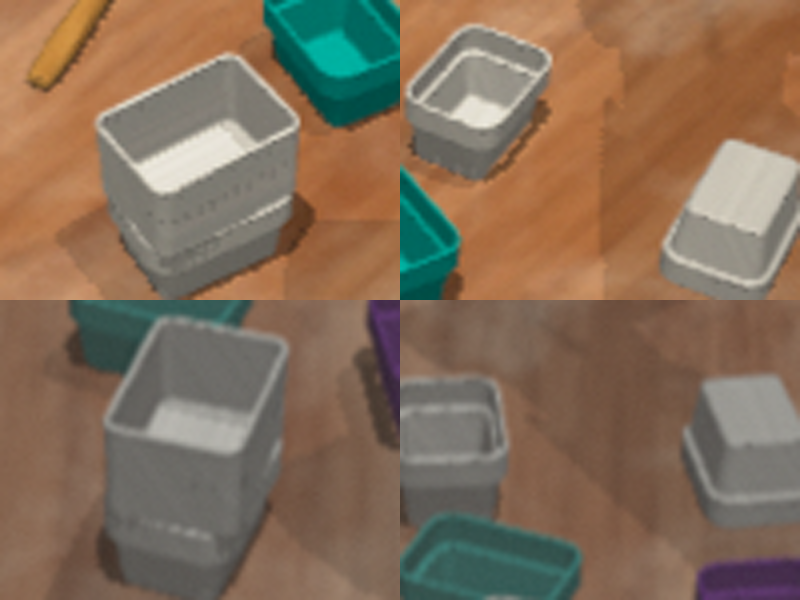

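```bash
cat >> h.py <<'E'
from scipy.spatial.transform import Rotation as Ro
def down(azy,elev=-90):
    # tool y horizontal at azimuth azy; tool z at elevation elev; z heads (when tilted) along azy-90 (elev>-90)
    a=np.radians(azy);y=np.array([np.cos(a),np.sin(a),0]);o=np.array([np.sin(a),-np.cos(a),0])
    e=np.radians(elev);z=o*np.cos(e)+np.array([0,0,np.sin(e)]);return np.stack([np.cross(y,z),y,z],1)
def go(*wps):
    s=sensors.sense();p=np.array(s['eef_pos']);R=np.array(s['eef_rot'])
    print('t',s['clock'],'p',p.round(4),'F',np.round(s['force'],1),'w',s['width'],'q',np.round(s['joint_positions'],0))
    for P,T in wps:
        P=np.array(P);rv=Ro.from_matrix(R.T@T).as_rotvec();sh=R.T@(P-p)*100
        n=max(np.linalg.norm(sh)/6.25,np.degrees(np.linalg.norm(rv))/10.7)
        print('rows %.1f'%n,sh.round(2).tolist(),rv.round(4).tolist());p,R=P,T
E
python3 - <<'E'
from h import *
T=down(165.)
print(T)
go(([.36,-.41,.30],down(135)),([.46,-.18,.28],down(150)),([.557,.028,.20],T),([.557,.028,.13],T))
E
```

```text
[[-2.58819045e-01 -9.65925826e-01  1.58480958e-17]
 [-9.65925826e-01  2.58819045e-01  5.91458986e-17]
 [-6.12323400e-17  0.00000000e+00 -1.00000000e+00]]
t 0.1 p [ 0.2595 -0.6228  0.303 ] F [ 0.6 -0.1  0.5] w 0.08498537551675454 q [-51.  21.   1.  -0. -70. -17.]
rows 3.8 [-17.46, 15.78, 0.33] [0.0015, 0.0001, -0.3907]
rows 4.0 [-23.33, 9.19, 2.0] [-0.0, 0.0, -0.2618]
rows 3.9 [-22.86, 2.0, 8.0] [-0.0, 0.0, -0.2618]
rows 1.1 [0.0, 0.0, 7.0] [0.0, 0.0, 0.0]
```

Call:
{"name": "step_arm", "arguments": {"increments": [[-17.46, 15.78, 0.33, 0, 0, -0.39, 8.5], [-17.46, 15.78, 0.33, 0, 0, -0.39, 8.5], [-17.46, 15.78, 0.33, 0, 0, -0.39, 8.5], [-17.46, 15.78, 0.33, 0, 0, -0.39, 8.5], [-17.46, 15.78, 0.33, 0, 0, -0.39, 8.5]]}}

```text
clock: 0.72
eef_pos: [0.361, -0.4074, 0.3002]
eef_rot: [[-0.705, -0.709, -0.0], [-0.709, 0.705, 0.002], [-0.001, 0.001, -1.0]]
force: [-0.2, -0.6, 0.3]
width: 0.0852
```

Call:
{"name": "step_arm", "arguments": {"increments": [[-23.33, 9.19, 2.0, 0, 0, -0.262, 8.5], [-23.33, 9.19, 2.0, 0, 0, -0.262, 8.5], [-23.33, 9.19, 2.0, 0, 0, -0.262, 8.5], [-23.33, 9.19, 2.0, 0, 0, -0.262, 8.5], [-23.33, 9.19, 2.0, 0, 0, -0.262, 8.5]]}}

```text
clock: 1.35
eef_pos: [0.4614, -0.1746, 0.2802]
eef_rot: [[-0.493, -0.87, -0.001], [-0.87, 0.493, 0.002], [-0.001, 0.001, -1.0]]
force: [-0.0, -0.8, 0.6]
width: 0.0851
```

Run:
```python
from h import *
T=down(165.)
go(([.557,.028,.20],T),([.557,.028,.13],T))
```

```text
t 1.35 p [ 0.4614 -0.1746  0.2802] F [-0.  -0.8  0.6] w 0.08511505074572813 q [  2.   4. -24.  -0. -62. -32.]
rows 3.8 [-22.33, 1.68, 8.04] [0.0012, 0.0014, -0.2543]
rows 1.1 [0.0, 0.0, 7.0] [0.0, 0.0, 0.0]
```

Call:
{"name": "step_arm", "arguments": {"increments": [[-22.33, 1.68, 8.04, 0, 0, -0.254, 8.5], [-22.33, 1.68, 8.04, 0, 0, -0.254, 8.5], [-22.33, 1.68, 8.04, 0, 0, -0.254, 8.5], [-22.33, 1.68, 8.04, 0, 0, -0.254, 8.5], [-22.33, 1.68, 8.04, 0, 0, -0.254, 8.5]]}}

```text
clock: 1.98
eef_pos: [0.5578, 0.0293, 0.1979]
eef_rot: [[-0.257, -0.966, -0.004], [-0.966, 0.257, 0.001], [0.0, 0.004, -1.0]]
force: [-1.3, -1.0, 0.6]
width: 0.0851
```

Run:
```python
from h import *
T=down(165.)
go(([.557,.028,.13],T))
d=snap('wrist','w1');W=cloud(d)
t=W[(W[...,2]>.092)&(W[...,2]<.106)&(np.abs(W[...,0]-.557)<.06)&(np.abs(W[...,1]-.028)<.065)]
r=cv2.minAreaRect((t[:,:2]*1000).astype(np.float32));print(r,len(t),np.median(t[:,2]))
```

```text
t 1.975 p [0.5578 0.0293 0.1979] F [-1.3 -1.   0.6] w 0.0851335115538907 q [ 23.  15. -22.  -0. -53. -38.]
rows 1.1 [0.15, 0.02, 6.79] [0.0035, -0.0004, 0.0016]
((556.7991943359375, 26.65998077392578), (84.4290771484375, 62.31560134887695), 75.53470611572266) 3678 0.10001364781026399
```

View pics/w1.png

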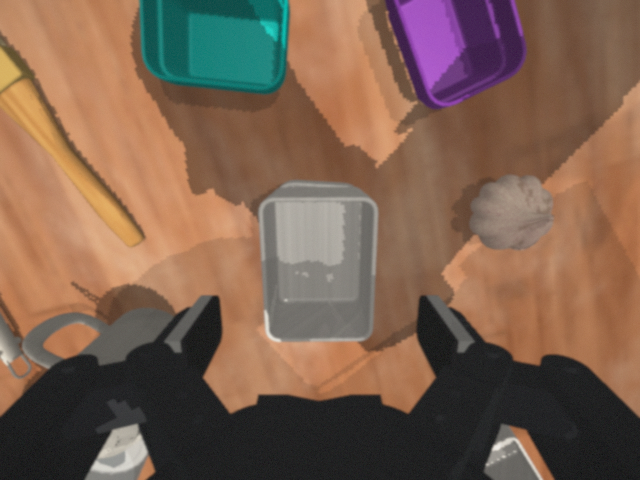

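The wrist view shows the perched tin's rim at about (320,270), square between the open fingers and clear of the dredger. The wrist depth agrees with the scene fit to 1 mm.

Call:
{"name": "step_arm", "arguments": {"increments": [[0.27, 0.0, 3.4, 0.003, 0, -0.007, 8.5], [0.27, 0.0, 6.79, 0.003, 0, -0.007, 8.5], [0.27, 0.0, 6.79, 0.003, 0, -0.007, 8.5], [0.27, 0, 6.79, 0.003, 0, -0.007, 6.0], [0.27, 0, 6.79, 0.003, 0, -0.007, 5.5]], "squeeze": 30}}

```text
clock: 2.65
eef_pos: [0.5572, 0.0253, 0.1325]
eef_rot: [[-0.252, -0.968, 0.002], [-0.968, 0.252, 0.001], [-0.001, -0.002, -1.0]]
force: [1.2, -0.8, 2.1]
width: 0.062
```

Call:
{"name": "step_arm", "arguments": {"increments": [[0, 0, 0, 0, 0, 0, 5], [0, 0, 0, 0, 0, 0, 5], [0, 0, -0.5, 0, 0, 0, 5], [0, 0, -4, 0, 0, 0, 5], [0, 0, -4, 0, 0, 0, 5]]}}

```text
clock: 3.28
eef_pos: [0.5586, 0.0258, 0.1753]
eef_rot: [[-0.251, -0.968, 0.007], [-0.968, 0.251, 0.002], [-0.003, -0.006, -1.0]]
force: [0.0, 1.2, -1.5]
width: 0.0619
```

Run:
```python
from h import *
T=down(165.)
go(([.57,.19,.17],T),([.57,.19,.085],T))
d=snap('scene','s2');snap('side','d2')
cv2.imwrite('pics/s2c.png',np.hstack([cv2.resize(cv2.imread(f'pics/{n}.png')[v-75:v+75,u-50:u+50],(400,600)) for n,(u,v) in (('s2',(315,230)),('d2',(337,250)))]))
```

```text
t 3.275 p [0.5586 0.0258 0.1753] F [ 0.   1.2 -1.5] w 0.06188954911693874 q [ 23.  16. -24.   0. -49. -37.]
rows 2.6 [-16.18, 3.02, 0.56] [-0.0063, 0.0035, 0.0082]
rows 1.4 [0.0, 0.0, 8.5] [0.0, 0.0, 0.0]
```

View pics/s2c.png

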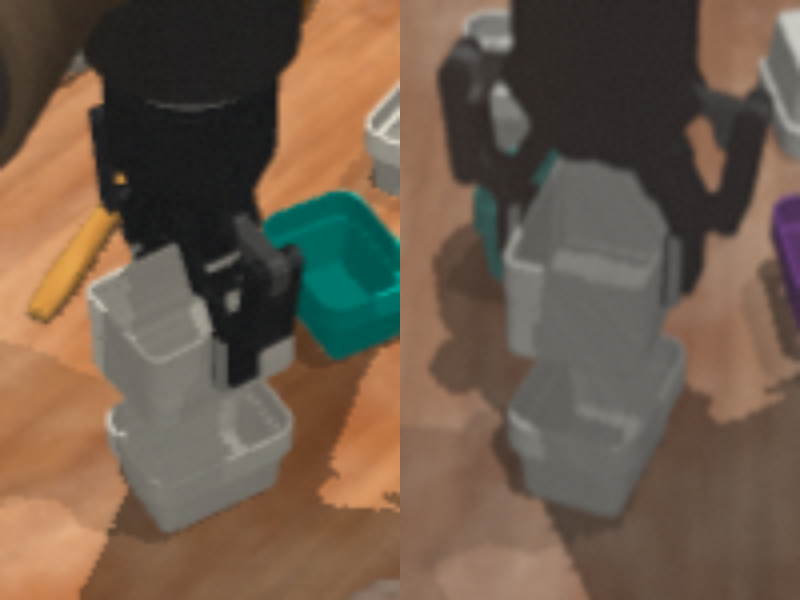

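The perched tin is lifted and the stack tin stayed in place. I'll carry it to (0.57, 0.19), where the bottom touches at TCP z ≈ 0.083.

Call:
{"name": "step_arm", "arguments": {"increments": [[-8, 1.5, 0.2, -0.006, 0.0035, 0.008, 5], [-16.18, 3.02, 0.56, -0.006, 0.0035, 0.008, 5], [-16.18, 3.02, 0.56, -0.006, 0.0035, 0.008, 5], [-16.18, 3.02, 0.56, -0.006, 0.0035, 0.008, 5], [-16.18, 3.02, 0.56, -0.006, 0.0035, 0.008, 5]]}}

```text
clock: 4.0
eef_pos: [0.5679, 0.1893, 0.1664]
eef_rot: [[-0.259, -0.966, -0.005], [-0.966, 0.259, -0.002], [0.003, 0.005, -1.0]]
force: [-0.7, -0.3, -2.4]
width: 0.0616
```

Run:
```python
from h import *
go(([.57,.19,.0835],down(165.)))
```

```text
t 4.0 p [0.5679 0.1893 0.1664] F [-0.7 -0.3 -2.4] w 0.06162028052866943 q [ 37.  21. -19.  -0. -51. -52.]
rows 1.3 [-0.15, -0.23, 8.29] [0.0048, -0.0032, -0.0002]
```

Call:
{"name": "step_arm", "arguments": {"increments": [[0, -0.1, 5, 0.005, -0.003, 0, 5], [0, -0.1, 7.4, 0.005, -0.003, 0, 5], [0, -0.1, 8.2, 0.005, -0.003, 0, 5], [0, -0.1, 8.2, 0.005, -0.003, 0, 7], [0, -0.1, 8.2, 0.005, -0.003, 0, 8.5]]}}

```text
clock: 4.62
eef_pos: [0.5692, 0.1891, 0.0858]
eef_rot: [[-0.259, -0.966, 0.002], [-0.966, 0.259, 0.001], [-0.001, -0.002, -1.0]]
force: [0.2, -0.3, 0.0]
width: 0.0845
```

Call:
{"name": "step_arm", "arguments": {"increments": [[0, 0, 0, 0, 0, 0, 8.5], [0, 0, -4, 0, 0, 0, 8.5], [0, 0, -10, 0, 0, 0, 8.5], [0, 0, -16, 0, 0, 0, 8.5], [0, 0, -16, 0, 0, 0, 8.5]]}}

```text
clock: 5.25
eef_pos: [0.5711, 0.1901, 0.2527]
eef_rot: [[-0.258, -0.966, 0.012], [-0.966, 0.258, 0.007], [-0.01, -0.01, -1.0]]
force: [0.7, -1.0, 0.2]
width: 0.0852
```

```bash
cat >> h.py <<'E'
def fit(W,c,z0,z1,r=.06):
    t=W[(W[...,2]>z0)&(W[...,2]<z1)&(np.hypot(W[...,0]-c[0],W[...,1]-c[1])<r)]
    if len(t)<9: return None
    q=cv2.minAreaRect((t[:,:2]*1000).astype(np.float32));a=q[2]+(0 if q[1][0]>q[1][1] else 90)
    return np.round(q[0],1).tolist(),round(max(q[1]),1),round(min(q[1]),1),'len %.1f'%a,len(t),'z %.4f'%np.median(t[:,2])
E
python3 - <<'E'
from h import *
for n in('scene','side'):
    d=snap(n,n+'3');W=cloud(d)
    for c in((.568,.19),(.557,.028),(.612,-.246)):print(n,fit(W,c,.042,.054))
go(([.56,-.02,.23],down(180)),([.61,-.246,.20],down(8.5+180)))
E
```

```text
scene ([566.6, 189.1], 84.6, 64.3, 'len 74.3', 396, 'z 0.0481')
scene ([557.2, 25.9], 85.1, 65.1, 'len 72.0', 336, 'z 0.0478')
scene ([611.2, -244.8], 88.1, 64.1, 'len 96.5', 249, 'z 0.0475')
side ([568.0, 190.7], 88.9, 63.0, 'len 74.1', 497, 'z 0.0475')
side ([559.4, 27.8], 87.9, 62.7, 'len 73.4', 305, 'z 0.0469')
side None
t 5.35 p [0.5688 0.1891 0.2474] F [-1.2 -0.5 -0.5] w 0.08504926143124211 q [ 37.  16. -14.   0. -60. -52.]
rows 3.4 [20.43, -4.56, 1.67] [-0.0039, 0.0035, -0.2622]
rows 3.7 [22.6, -5.0, 3.0] [-0.0, -0.0, -0.1484]
```

Call:
{"name": "step_arm", "arguments": {"increments": [[16.5, -0.7, 1.0, -0.004, 0.004, 0, 8.5], [16.5, -0.7, 1.0, -0.004, 0.004, 0, 8.5], [16.5, -0.7, 1.0, -0.004, 0.004, 0, 8.5], [16.5, -0.7, 1.0, -0.004, 0.004, 0, 8.5], [16.5, -0.7, 1.0, -0.004, 0.004, 0, 8.5]]}}

```text
clock: 5.98
eef_pos: [0.5327, 0.0278, 0.236]
eef_rot: [[-0.26, -0.966, -0.002], [-0.966, 0.26, -0.0], [0.001, 0.002, -1.0]]
force: [0.6, 0.2, 0.2]
width: 0.0851
```

Run:
```python
from h import *
d=snap('wrist','w3');W=cloud(d);print(fit(W,(.557,.027),.045,.054))
for z in(.03,.036,.04):print(fit(W,(.557,.027),z,.056))
go(([.59,-.13,.24],down(180)),([.612,-.246,.20],down(188)))
```

```text
([557.7, 25.3], 84.3, 61.6, 'len 71.6', 1260, 'z 0.0503')
([557.7, 25.3], 84.3, 61.6, 'len 71.6', 2962, 'z 0.0420')
([557.7, 25.3], 84.3, 61.6, 'len 71.6', 1812, 'z 0.0496')
([557.7, 25.3], 84.3, 61.6, 'len 71.6', 1573, 'z 0.0500')
t 6.025 p [0.5329 0.0283 0.2361] F [ 0.5 -0.3  0.3] w 0.08542798070996734 q [ 24.  11. -23.  -0. -57. -39.]
rows 2.7 [13.81, -9.61, -0.39] [0.0014, -0.0004, -0.2621]
rows 2.0 [11.6, -2.2, 4.0] [-0.0, 0.0, -0.1396]
```

Stack tin: (557.7, 25.3), length direction 71.6°. The fitted size matches the given one. Next is the upright tin.

Call:
{"name": "step_arm", "arguments": {"increments": [[13.81, -9.61, -0.39, 0, 0, -0.262, 8.5], [13.81, -9.61, -0.39, 0, 0, -0.262, 8.5], [13.81, -9.61, -0.39, 0, 0, -0.262, 8.5], [13.81, -9.61, -0.39, 0, 0, -0.262, 8.5], [13.81, -9.61, -0.39, 0, 0, -0.262, 8.5]]}}

```text
clock: 6.65
eef_pos: [0.5901, -0.1293, 0.2392]
eef_rot: [[0.0, -1.0, -0.003], [-1.0, -0.0, -0.0], [0.0, 0.003, -1.0]]
force: [-0.3, -0.3, -0.5]
width: 0.0852
```

Call:
{"name": "step_arm", "arguments": {"increments": [[11.6, -2.2, 4.0, 0, 0, -0.14, 8.5], [11.6, -2.2, 4.0, 0, 0, -0.14, 8.5], [11.6, -2.2, 4.0, 0, 0, -0.14, 8.5], [11.6, -2.2, 4.0, 0, 0, -0.14, 8.5], [11.6, -2.2, 4.0, 0, 0, -0.14, 8.5]]}}

```text
clock: 7.28
eef_pos: [0.6124, -0.2436, 0.2]
eef_rot: [[0.142, -0.99, -0.001], [-0.99, -0.142, -0.0], [-0.0, 0.001, -1.0]]
force: [-0.4, 0.5, -0.6]
width: 0.0851
```

Run:
```python
from h import *
d=snap('wrist','w4');W=cloud(d);f=fit(W,(.612,-.246),.04,.056);print(f)
c=np.array(f[0])/1000;a=float(f[3][4:])+90
go(([*c,.105],down(a)))
```

```text
([612.3, -247.1], 84.2, 62.2, 'len 98.2', 2182, 'z 0.0500')
t 7.325 p [ 0.6124 -0.2438  0.2001] F [0.3 0.4 0.1] w 0.08515589058404545 q [ -5.  24.  -9.   0. -58.  13.]
rows 1.5 [0.33, 0.05, 9.51] [0.0013, 0.0, -0.001]
```

Run:
```python
from h import *
W=cloud(load('s2'));I=load('s2')['frame'].astype(int).sum(-1)
m=(I<140)&(np.hypot(W[...,0]-.5586,W[...,1]-.0258)<.09)&(W[...,2]>.07)
z=np.sort(W[m][:,2]);print(len(z),z[:10].round(4), .1753-np.percentile(z,[.3,1,2]))
```

```text
3558 [0.1147 0.1177 0.1192 0.1194 0.12   0.1204 0.1207 0.1207 0.121  0.1211] [0.05301861 0.04202005 0.02695562]
```

Call:
{"name": "step_arm", "arguments": {"increments": [[0.33, 0.05, 5, 0, 0, 0, 8.5], [0.33, 0.05, 10.4, 0, 0, 0, 8.5], [0.33, 0.05, 10.4, 0, 0, 0, 8.5], [0.33, 0.05, 10.4, 0, 0, 0, 6.5], [0.33, 0.05, 10.4, 0, 0, 0, 5.5]]}}

```text
clock: 7.95
eef_pos: [0.6139, -0.2471, 0.0992]
eef_rot: [[0.143, -0.99, 0.003], [-0.99, -0.143, -0.001], [0.001, -0.003, -1.0]]
force: [0.4, -0.8, -0.9]
width: 0.0613
```

Call:
{"name": "step_arm", "arguments": {"increments": [[0, 0, 0, 0, 0, 0, 5], [0, 0, 0, 0, 0, 0, 5], [0, 0, 0, 0, 0, 0, 5], [0, 0, -4, 0, 0, 0, 5], [0, 0, -9, 0, 0, 0, 5]]}}

```text
clock: 8.57
eef_pos: [0.6128, -0.2469, 0.1887]
eef_rot: [[0.142, -0.99, -0.0], [-0.99, -0.142, -0.001], [0.0, 0.0, -1.0]]
force: [1.1, -0.4, -1.1]
width: 0.0614
```

Run:
```python
from h import *
Ts=down(161.6)
d=snap('wrist','w5');W=cloud(d);s=sensors.sense();print(fit(W,s['eef_pos'][:2],s['eef_pos'][2]-.056,s['eef_pos'][2]-.03))
go(([.59,-.10,.21],down(175)),([.5577,.0253,.17],Ts))
```

```text
([613.9, -257.7], 92.6, 74.1, 'len 149.8', 3934, 'z 0.1547')
t 8.625 p [ 0.616  -0.248   0.1976] F [ 2.8 -0.   6.5] w 0.06065680448620524 q [ -5.  24.  -9.   0. -56.  13.]
rows 2.4 [-15.01, 0.43, -1.33] [-0.0105, -0.0043, 0.2316]
rows 2.2 [-12.2, 4.31, 4.0] [0.0, 0.0, 0.2339]
```

Call:
{"name": "step_arm", "arguments": {"increments": [[-7, 0.2, -1.3, -0.005, -0.002, 0.11, 5], [-15.01, 0.43, -1.33, -0.005, -0.002, 0.231, 5], [-15.01, 0.43, -1.33, -0.005, -0.002, 0.231, 5], [-15.01, 0.43, -1.33, -0.005, -0.002, 0.231, 5], [-15.01, 0.43, -1.33, -0.005, -0.002, 0.231, 5]]}}

```text
clock: 9.25
eef_pos: [0.5901, -0.1002, 0.21]
eef_rot: [[-0.086, -0.996, 0.006], [-0.996, 0.086, -0.002], [0.002, -0.006, -1.0]]
force: [0.8, -0.5, -1.3]
width: 0.0614
```

Run:
```python
from h import *
go(([.5577,.0253,.17],down(161.6)))
```

```text
t 9.25 p [ 0.5901 -0.1002  0.21  ] F [ 0.8 -0.5 -1.3] w 0.06144634470113293 q [  9.  18. -17.   0. -55. -14.]
rows 2.2 [-12.23, 4.33, 3.95] [-0.0059, -0.0011, 0.2349]
```

Call:
{"name": "step_arm", "arguments": {"increments": [[-6, 2.1, 2, -0.006, -0.001, 0.12, 5], [-12.23, 4.33, 3.95, -0.006, -0.001, 0.235, 5], [-12.23, 4.33, 3.95, -0.006, -0.001, 0.235, 5], [-12.23, 4.33, 3.95, -0.006, -0.001, 0.235, 5], [-12.23, 4.33, 3.95, -0.006, -0.001, 0.235, 5]]}}

```text
clock: 9.88
eef_pos: [0.5583, 0.0241, 0.1703]
eef_rot: [[-0.317, -0.949, 0.0], [-0.949, 0.317, -0.0], [-0.0, -0.0, -1.0]]
force: [-0.6, -0.8, -1.7]
width: 0.0615
```

Run:
```python
from h import *
d=snap('wrist','w6');W=cloud(d)
s=sensors.sense();p=np.array(s['eef_pos'])
I=d['frame'].astype(int).sum(-1)
m=(I>250)
for lo,hi in((.108,.125),(.112,.125)):
  Wm=np.where(m[...,None],W,np.nan);print('held rim',fit(Wm,p[:2],lo,hi,.055))
go(([.5577,.0253,.17],down(161.6)),([.5577,.0253,.122],down(161.6)))
```

```text
held rim ([559.9, 22.9], 84.4, 83.4, 'len 161.5', 7810, 'z 0.1181')
held rim ([559.9, 22.9], 84.4, 83.4, 'len 161.5', 6254, 'z 0.1205')
t 9.925 p [0.5583 0.024  0.1703] F [ 0.1 -0.3 -2. ] w 0.06163380996242968 q [ 23.  17. -24.   0. -49. -41.]
rows 0.0 [-0.1, 0.09, 0.03] [-0.0004, 0.0001, -0.0014]
rows 0.8 [0.0, 0.0, 4.8] [0.0, 0.0, 0.0]
```

View pics/w6.png

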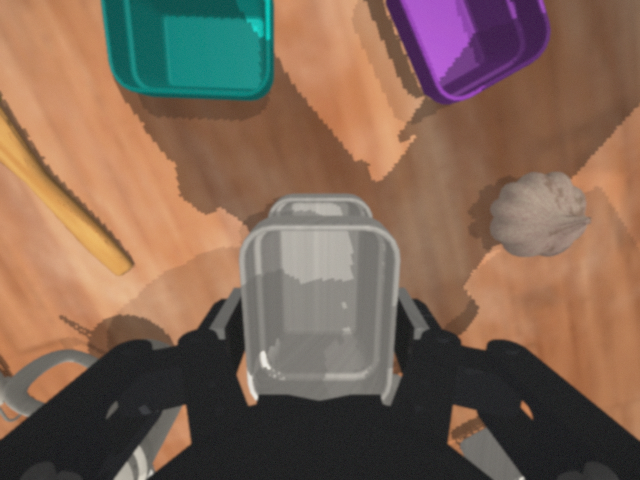

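The held tin's rim is at about (320,310), square over the stack tin and aligned with it in length and yaw. I'll lower it and let it drop the last few mm.

Call:
{"name": "step_arm", "arguments": {"increments": [[-0.14, 0.09, 2, 0, 0, -0.0014, 5], [-0.14, 0.09, 4, 0, 0, -0.0014, 5], [-0.14, 0.09, 4.8, 0, 0, -0.0014, 5], [-0.14, 0.09, 4.9, 0, 0, -0.0014, 5], [-0.14, 0.09, 4.9, 0, 0, -0.0014, 5]]}}

```text
clock: 10.55
eef_pos: [0.5583, 0.0255, 0.1219]
eef_rot: [[-0.316, -0.949, 0.001], [-0.949, 0.316, 0.0], [-0.001, -0.001, -1.0]]
force: [0.2, 0.9, -1.2]
width: 0.0611
```

Call:
{"name": "step_arm", "arguments": {"increments": [[0, 0, 0, 0, 0, 0, 6.4], [0, 0, 0, 0, 0, 0, 7], [0, 0, 0, 0, 0, 0, 8.5], [0, 0, 0, 0, 0, 0, 8.5], [0, 0, -4, 0, 0, 0, 8.5]]}}

```text
clock: 11.18
eef_pos: [0.5566, 0.025, 0.1597]
eef_rot: [[-0.316, -0.949, -0.005], [-0.949, 0.316, -0.002], [0.003, 0.004, -1.0]]
force: [0.7, 0.4, -0.8]
width: 0.085
```

Call:
{"name": "step_arm", "arguments": {"increments": [[0, 0, -4, 0, 0, 0, 8.5], [0, 0, -10, 0, 0, 0, 8.5], [0, 0, -10, 0, 0, 0, 8.5], [0, 0, -10, 0, 0, 0, 8.5], [0, 0, -10, 0, 0, 0, 8.5]]}}

```text
clock: 11.8
eef_pos: [0.5564, 0.025, 0.2584]
eef_rot: [[-0.316, -0.949, -0.007], [-0.949, 0.316, -0.002], [0.004, 0.006, -1.0]]
force: [-0.6, 1.9, 0.4]
width: 0.0849
```

Run:
```python
from h import *
d=snap('wrist','w7');W=cloud(d);c=(.5577,.0255);print(fit(W,c,.062,.08),fit(W,c,.045,.054))
go(([.48,-.14,.26],down(180)),([.445,-.264,.22],down(193)))
```

```text
([558.2, 25.6], 84.2, 62.1, 'len 71.7', 1310, 'z 0.0683') ([557.7, 24.3], 82.9, 58.0, 'len 71.0', 1435, 'z 0.0505')
t 11.85 p [0.5565 0.025  0.2583] F [ 0.6  0.2 -0.4] w 0.08537632868717179 q [ 23.  12. -18.  -0. -61. -41.]
rows 2.9 [18.07, 2.04, -0.07] [0.0066, -0.0036, -0.3218]
rows 2.2 [12.4, 3.5, 4.0] [-0.0, 0.0, -0.2269]
```

The upright tin is nested: its rim is at 0.068 and it is centred within 1 mm. Now the inverted tin.

Call:
{"name": "step_arm", "arguments": {"increments": [[18.07, 2.04, -0.07, 0.006, -0.004, -0.322, 8.5], [18.07, 2.04, -0.07, 0.006, -0.004, -0.322, 8.5], [18.07, 2.04, -0.07, 0.006, -0.004, -0.322, 8.5], [18.07, 2.04, -0.07, 0.006, -0.004, -0.322, 8.5], [18.07, 2.04, -0.07, 0.006, -0.004, -0.322, 8.5]]}}

```text
clock: 12.48
eef_pos: [0.4799, -0.1402, 0.2594]
eef_rot: [[-0.001, -1.0, -0.001], [-1.0, 0.001, 0.0], [-0.0, 0.001, -1.0]]
force: [-0.4, 0.1, 0.6]
width: 0.0851
```

Call:
{"name": "step_arm", "arguments": {"increments": [[12.4, 3.5, 4.0, 0, 0, -0.227, 8.5], [12.4, 3.5, 4.0, 0, 0, -0.227, 8.5], [12.4, 3.5, 4.0, 0, 0, -0.227, 8.5], [12.4, 3.5, 4.0, 0, 0, -0.227, 8.5], [12.4, 3.5, 4.0, 0, 0, -0.227, 8.5]]}}

```text
clock: 13.1
eef_pos: [0.4457, -0.2633, 0.2197]
eef_rot: [[0.225, -0.974, -0.001], [-0.974, -0.225, 0.0], [-0.0, 0.001, -1.0]]
force: [0.6, 0.1, -0.8]
width: 0.0851
```

Run:
```python
from h import *
d=snap('wrist','w8');W=cloud(d);f=fit(W,(.445,-.264),.04,.056);print(f,fit(W,(.445,-.264),.008,.056))
c=np.array(f[0])/1000;L=float(f[3][4:]);u=np.array([np.cos(np.radians(L)),np.sin(np.radians(L))])
if u[1]<0:u=-u
print(u)
go(([*(c+.015*u),.13],down(L+90 if L<135 else L-90)),([*(c+.015*u),.071],down(L+90 if L<135 else L-90)))
# high things towards -y
S=cloud(load('scene3'));
for y in np.arange(-.7,-.3,.05):
    m=(np.abs(S[...,1]-y)<.025)&(S[...,0]>.25)&(S[...,0]<.9);print(y.round(2),np.nanmax(np.where(m,S[...,2],np.nan)).round(3))
```

```text
([445.5, -267.3], 69.6, 48.5, 'len 102.4', 5493, 'z 0.0509') ([445.8, -268.8], 80.1, 62.1, 'len 102.1', 7209, 'z 0.0506')
[-0.21473533  0.97667228]
t 13.15 p [ 0.4457 -0.2631  0.2198] F [ 0.2  0.4 -0.6] w 0.08516562077738125 q [ -9.  10. -26.  -0. -54.  22.]
rows 1.4 [-1.1, 0.09, 8.98] [0.0006, 0.0004, 0.011]
rows 0.9 [0.0, 0.0, 5.9] [0.0, 0.0, 0.0]
-0.7 0.054
-0.65 0.055
-0.6 0.056
-0.55 0.006
-0.5 0.005
-0.45 0.005
-0.4 0.006
-0.35 0.061
```

Call:
{"name": "step_arm", "arguments": {"increments": [[-1.1, 0.09, 6, 0, 0, 0.011, 8.5], [-1.1, 0.09, 12, 0, 0, 0.011, 8.5], [-1.1, 0.09, 14.9, 0, 0, 0.011, 8.5], [-1.1, 0.09, 14.9, 0, 0, 0.011, 8.5], [-1.1, 0.09, 14.9, 0, 0, 0.011, 7.0]], "squeeze": 60}}

```text
clock: 13.78
eef_pos: [0.4436, -0.2522, 0.0722]
eef_rot: [[0.216, -0.976, 0.001], [-0.976, -0.216, -0.0], [0.001, -0.001, -1.0]]
force: [0.5, -0.9, -0.4]
width: 0.0706
```

Call:
{"name": "step_arm", "arguments": {"increments": [[0, 0, 0, 0, 0, 0, 6], [0, 0, 0, 0, 0, 0, 5], [0, 0, 0, 0, 0, 0, 5], [0, 0, 0, 0, 0, 0, 5], [0, 0, 0, 0, 0, 0, 5]]}}

```text
clock: 14.4
eef_pos: [0.4446, -0.2523, 0.0737]
eef_rot: [[0.217, -0.976, 0.004], [-0.976, -0.217, -0.001], [0.002, -0.004, -1.0]]
force: [-0.9, 3.9, 8.9]
width: 0.0599
```

Call:
{"name": "step_arm", "arguments": {"increments": [[0, 0, -1, 0, 0, 0, 5], [0, 0, -5, 0, 0, 0, 5], [0, 0, -10, 0, 0, 0, 5], [0, 0, -12, 0, 0, 0, 5], [0, 0, -12, 0, 0, 0, 5]]}}

```text
clock: 15.02
eef_pos: [0.4449, -0.2524, 0.1961]
eef_rot: [[0.216, -0.976, 0.009], [-0.976, -0.216, -0.002], [0.003, -0.008, -1.0]]
force: [-0.1, -0.6, -1.5]
width: 0.0607
```

Run:
```python
from h import *
a=192.4
go(([.46,-.29,.20],down(a,-52)),([.475,-.33,.15],down(a,-15)),([.475,-.33,.0745],down(a,-15)))
d=snap('side','d9')
```

```text
t 15.025 p [ 0.4449 -0.2524  0.1961] F [-0.1 -0.6 -1.5] w 0.06071157074683816 q [ -8.  11. -28.   0. -50.  20.]
rows 3.6 [4.0, -0.67, -0.37] [-0.0074, -0.6666, 0.0043]
rows 3.5 [6.41, -0.61, 1.34] [-0.0, -0.6458, 0.0]
rows 1.2 [7.29, 0.0, 1.95] [0.0, 0.0, 0.0]
```

Call:
{"name": "step_arm", "arguments": {"increments": [[1.0, -0.2, -0.1, -0.002, -0.16, 0, 5], [2.0, -0.35, -0.2, -0.004, -0.32, 0, 5], [3.0, -0.5, -0.3, -0.006, -0.48, 0, 5], [4.0, -0.67, -0.37, -0.007, -0.64, 0.004, 5], [4.0, -0.67, -0.37, -0.007, -0.667, 0.004, 5]]}}

```text
clock: 15.7
eef_pos: [0.4587, -0.2914, 0.1948]
eef_rot: [[0.162, -0.977, -0.136], [-0.767, -0.211, 0.607], [-0.622, 0.006, -0.783]]
force: [-0.0, 0.1, -2.2]
width: 0.0604
```

Run:
```python
from h import *
a=192.4
go(([.475,-.33,.15],down(a,-15)),([.475,-.33,.0745],down(a,-15)))
```

```text
t 15.7 p [ 0.4587 -0.2914  0.1948] F [-0.   0.1 -2.2] w 0.060449361056258324 q [-29.  30.   2. -28. -90.  48.]
rows 3.4 [6.01, -0.81, 0.95] [0.0002, -0.6383, -0.0071]
rows 1.2 [7.29, 0.0, 1.95] [0.0, 0.0, 0.0]
```

Call:
{"name": "step_arm", "arguments": {"increments": [[1.5, -0.2, 0.2, 0, -0.16, 0, 5], [3.0, -0.4, 0.5, 0, -0.32, -0.002, 5], [4.5, -0.6, 0.7, 0, -0.48, -0.004, 5], [6.01, -0.81, 0.95, 0, -0.62, -0.007, 5], [6.01, -0.81, 0.95, 0, -0.638, -0.007, 5]]}}

```text
clock: 16.32
eef_pos: [0.474, -0.3294, 0.1453]
eef_rot: [[0.048, -0.977, -0.207], [-0.248, -0.213, 0.945], [-0.968, 0.006, -0.253]]
force: [0.5, 1.0, -0.7]
width: 0.0604
```

Run:
```python
from h import *
a=192.4
go(([.475,-.33,.078],down(a,-15)))
s=snap('scene','s10');d=snap('side','d10')
cv2.imwrite('pics/c10.png',np.hstack([cv2.resize(cv2.imread(f'pics/{n}.png')[90:290,u-67:u+67],(400,600)) for n,u in (('s10',430),('d10',375))]))
```

```text
t 16.325 p [ 0.474  -0.3294  0.1453] F [ 0.5  1.  -0.7] w 0.06039193967515847 q [ -39.   52.   21.  -45. -122.   51.]
rows 1.1 [6.53, -0.12, 1.63] [-0.0003, 0.0063, -0.0065]
```

View pics/c10.png

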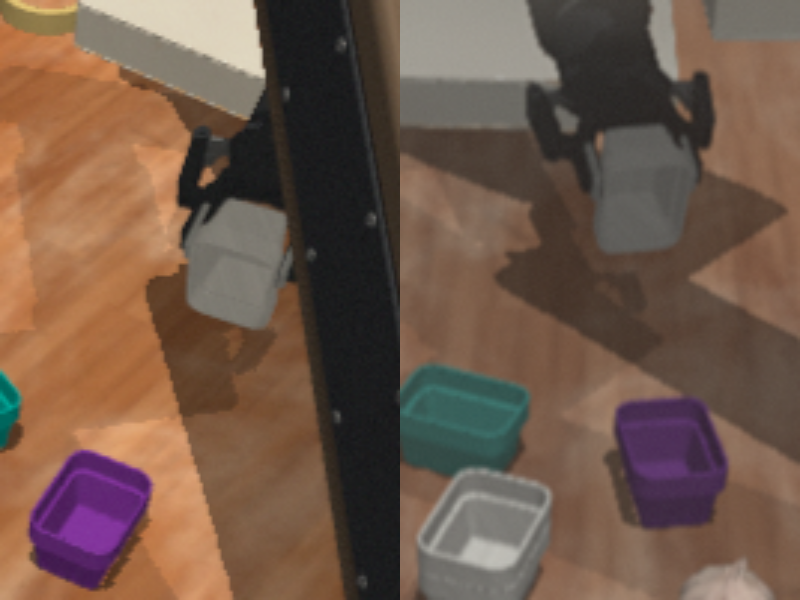

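Scene (crop left) shows the tin held on its side, mouth toward +y, clear of the purple and teal tins. The slab lies behind the gripper. I'll descend, shifting +y 2.5 cm for clearance from the slab.

Run:
```python
from h import *
a=192.4
go(([.472,-.305,.12],down(a,-15)),([.472,-.305,.079],down(a,-15)),([.472,-.305,.0735],down(a,-15)))
```

```text
t 16.425 p [ 0.4749 -0.3294  0.149 ] F [ 0.2  0.4 -0.8] w 0.06018448855321121 q [ -39.   51.   21.  -45. -122.   51.]
rows 0.6 [2.16, -0.24, 3.11] [0.0004, -0.0012, -0.0021]
rows 0.7 [3.96, 0.0, 1.06] [0.0, 0.0, 0.0]
rows 0.1 [0.53, 0.0, 0.14] [0.0, 0.0, 0.0]
```

Call:
{"name": "step_arm", "arguments": {"increments": [[1.0, -0.1, 1.5, 0, 0, -0.002, 5], [2.16, -0.24, 3.11, 0, 0, -0.002, 5], [4.0, -0.24, 3.6, 0, 0, -0.002, 5], [6.1, -0.24, 4.17, 0, 0, -0.002, 5], [6.1, -0.24, 4.17, 0, 0, -0.002, 5]]}}

```text
clock: 17.05
eef_pos: [0.4712, -0.3044, 0.0767]
eef_rot: [[0.052, -0.977, -0.209], [-0.251, -0.215, 0.944], [-0.966, 0.003, -0.257]]
force: [-0.2, -0.9, -1.2]
width: 0.0602
```

Call:
{"name": "step_arm", "arguments": {"increments": [[0.2, 0, 0.05, 0, 0, 0, 5], [0.4, 0, 0.1, 0, 0, 0, 5], [0.4, 0, 0.1, 0, 0, 0, 5], [0.4, 0, 0.1, 0, 0, 0, 5], [0.4, 0, 0.1, 0, 0, 0, 5]]}}

```text
clock: 17.68
eef_pos: [0.4712, -0.3049, 0.0741]
eef_rot: [[0.054, -0.976, -0.209], [-0.251, -0.216, 0.944], [-0.966, 0.002, -0.257]]
force: [0.2, 0.3, 6.0]
width: 0.0604
```

Run:
```python
from h import *
a=192.4
go(([.472,-.305,.0735],down(a,-15)))
d=snap('side','d11');W=cloud(d)
m=(np.abs(W[...,0]-.46)<.05)&(W[...,1]>-.33)&(W[...,1]<-.2)&(W[...,2]>-.02)
q=W[m];I=d['frame'][m].astype(int).mean(-1)
for z in range(0,100,8):
    k=(q[:,2]*1000>z)&(q[:,2]*1000<z+8)&(I>95)
    if k.sum()>3: print(z,k.sum(),np.percentile(q[k,1],[2,50,98]).round(3))
```

```text
t 17.675 p [ 0.4712 -0.3049  0.0741] F [0.2 0.3 6. ] w 0.0604174788178212 q [ -38.   56.   18.  -43. -115.   56.]
rows 0.0 [0.07, -0.08, -0.01] [0.0012, 0.0022, -0.0014]
0 128 [-0.271 -0.254 -0.202]
8 113 [-0.285 -0.27  -0.258]
16 81 [-0.295 -0.285 -0.272]
24 6 [-0.291 -0.289 -0.285]
64 9 [-0.26  -0.252 -0.239]
72 52 [-0.275 -0.235 -0.223]
80 172 [-0.267 -0.239 -0.223]
```

Contact came at the predicted height, with a 6 N force. Opening and backing out along the tool axis.

Call:
{"name": "step_arm", "arguments": {"increments": [[0, 0, 0, 0, 0, 0, 6.5], [0, 0, 0, 0, 0, 0, 7.5], [0, 0, 0, 0, 0, 0, 8.5], [0, 0, 0, 0, 0, 0, 8.5], [0, 0, 0, 0, 0, 0, 8.5]]}}

```text
clock: 18.35
eef_pos: [0.4712, -0.3049, 0.074]
eef_rot: [[0.054, -0.976, -0.209], [-0.251, -0.216, 0.944], [-0.967, 0.002, -0.257]]
force: [-0.0, -0.5, 0.3]
width: 0.085
```

Call:
{"name": "step_arm", "arguments": {"increments": [[-1, 0, -2, 0, 0, 0, 8.5], [-1.5, 0, -5, 0, 0, 0, 8.5], [-3, 0, -9, 0, 0, 0, 8.5], [-8, 0, -11, 0, 0, 0, 8.5], [-8, 0, -11, 0, 0, 0, 8.5]]}}

```text
clock: 18.98
eef_pos: [0.4905, -0.3906, 0.1839]
eef_rot: [[0.06, -0.977, -0.207], [-0.257, -0.215, 0.942], [-0.965, -0.003, -0.264]]
force: [-0.6, -0.4, -0.2]
width: 0.0848
```

Run:
```python
from h import *
go(([.44,-.36,.22],down(192.4,-52)))
s=snap('scene','s12');d=snap('side','d12')
for D in(s,d):
    W=cloud(D)
    for lo,hi in((.003,.03),(.03,.06),(.06,.1),(.003,.1)):print(lo,fit(W,(.46,-.26),lo,hi,.075))
cv2.imwrite('pics/c12.png',np.hstack([cv2.resize(cv2.imread(f'pics/{n}.png')[90:290,u-67:u+67],(400,600)) for n,u in (('s12',430),('d12',375))]))
```

```text
t 18.975 p [ 0.4905 -0.3906  0.1839] F [-0.6 -0.4 -0.2] w 0.08482969576628882 q [ -42.   53.   32.  -47. -129.   46.]
rows 3.4 [-4.57, 4.26, 2.97] [-0.0013, 0.6405, 0.0028]
0.003 ([453.7, -255.0], 136.2, 132.6, 'len 19.0', 635, 'z 0.0076')
0.03 ([466.1, -285.6], 62.2, 59.2, 'len 13.4', 289, 'z 0.0419')
0.06 ([467.3, -290.5], 62.9, 53.0, 'len 14.1', 209, 'z 0.0796')
0.003 ([453.7, -255.0], 136.2, 132.6, 'len 19.0', 1133, 'z 0.0245')
0.003 ([454.1, -275.1], 108.1, 72.1, 'len 175.6', 476, 'z 0.0115')
0.03 ([470.8, -284.1], 65.0, 64.9, 'len 18.4', 364, 'z 0.0444')
0.06 ([467.2, -286.6], 62.8, 52.6, 'len 6.7', 154, 'z 0.0786')
0.003 ([452.1, -275.1], 92.0, 90.3, 'len 11.7', 994, 'z 0.0319')
```

View pics/c12.png

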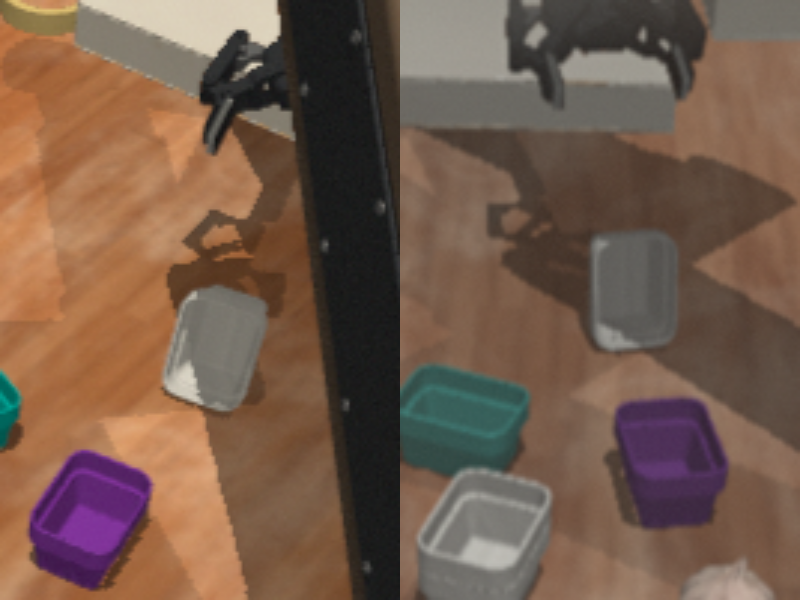

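The tin leans as foreseen, mouth toward +y and up, with its rim centre at about (215,350) in the left crop. Next I'll bring the tool over it pointing down and measure from the wrist camera.

Run:
```python
from h import *
go(([.48,-.34,.24],down(193,-54)),([.466,-.282,.23],down(193.5,-92)))
```

```text
t 19.075 p [ 0.4899 -0.3888  0.1804] F [-0.2  1.1  0. ] w 0.08493490631256531 q [ -42.   53.   31.  -47. -129.   46.]
rows 3.6 [-7.04, -0.08, 3.27] [-0.0082, 0.6815, -0.0062]
rows 3.6 [-4.24, 0.06, 4.32] [-0.0026, 0.6632, -0.0085]
```

Call:
{"name": "step_arm", "arguments": {"increments": [[-3, 0, 1, -0.002, 0.17, 0, 8.5], [-5, 0, 2, -0.004, 0.34, -0.003, 8.5], [-7.04, -0.08, 3.27, -0.008, 0.51, -0.006, 8.5], [-7.04, -0.08, 3.27, -0.008, 0.6815, -0.006, 8.5], [-7.04, -0.08, 3.27, -0.008, 0.6815, -0.006, 8.5]]}}

```text
clock: 19.7
eef_pos: [0.4801, -0.338, 0.2421]
eef_rot: [[0.186, -0.974, -0.132], [-0.789, -0.228, 0.57], [-0.585, -0.002, -0.811]]
force: [-0.2, 0.8, 0.5]
width: 0.0852
```

Call:
{"name": "step_arm", "arguments": {"increments": [[-1, 0, 1, 0, 0.17, -0.002, 8.5], [-2, 0, 2, -0.001, 0.34, -0.004, 8.5], [-3, 0, 3, -0.002, 0.51, -0.006, 8.5], [-4.24, 0.06, 4.32, -0.0026, 0.663, -0.0085, 8.5], [-4.24, 0.06, 4.32, -0.0026, 0.663, -0.0085, 8.5]]}}

```text
clock: 20.32
eef_pos: [0.4621, -0.2772, 0.2286]
eef_rot: [[0.239, -0.971, 0.002], [-0.97, -0.239, -0.035], [0.034, 0.006, -0.999]]
force: [-0.0, -0.6, 0.1]
width: 0.0847
```

Run:
```python
from h import *
d=snap('wrist','w13');W=cloud(d);c=(.466,-.282)
for lo,hi in((.06,.1),(.076,.1),(.03,.06)):print(lo,fit(W,c,lo,hi,.065))
I=d['frame'].astype(int)
az=np.radians(103.3);o=np.array([np.cos(az),np.sin(az)]);w=np.array([o[1],-o[0]])
X=W[...,:2]-np.array(c);po=X@o;pw=X@w
for lo in np.arange(.008,.088,.01):
    m=(W[...,2]>lo)&(W[...,2]<lo+.01)&(abs(po)<.07)&(abs(pw)<.05)
    if m.sum()>20:print(lo.round(3),m.sum(),'o',np.percentile(po[m],[1,99]).round(4),'w',np.percentile(pw[m],[1,99]).round(4))
go(([.466,-.282,.2],down(193.3,-100)))
```

```text
0.06 ([468.4, -293.0], 61.2, 47.2, 'len 12.5', 5267, 'z 0.0766')
0.076 ([466.1, -284.1], 60.5, 28.9, 'len 12.5', 2772, 'z 0.0830')
0.03 None
0.058 577 o [-0.0348 -0.0174] w [-0.0247  0.0234]
0.068 2396 o [-0.0303  0.0067] w [-0.0297  0.0292]
0.078 2293 o [-0.0088  0.0111] w [-0.0284  0.0274]
t 20.375 p [ 0.464  -0.2784  0.2297] F [0.7 0.  0.1] w 0.08521370419723519 q [ -9.  11. -24.   2. -55.  22.]
rows 0.8 [0.29, -0.12, 2.98] [0.003, 0.1405, 0.0088]
```

Run:
```python
from h import *
T=down(192.8,-100);p=np.array([.4622,-.2653,.1125])
go((p-T[:,2]*.06,T),(p,T))
```

```text
t 20.375 p [ 0.464  -0.2784  0.2297] F [0.7 0.  0.1] w 0.08521370419723519 q [ -9.  11. -24.   2. -55.  22.]
rows 1.0 [-2.56, -0.18, 5.73] [0.0021, 0.1405, 0.0175]
rows 1.0 [0.0, 0.0, 6.0] [0.0, 0.0, 0.0]
```

Call:
{"name": "step_arm", "arguments": {"increments": [[-2.56, -0.18, 2, 0.002, 0.14, 0.0175, 8.5], [-2.56, -0.18, 5.73, 0.002, 0.14, 0.0175, 8.5], [-2.56, -0.18, 5.73, 0.002, 0.14, 0.0175, 8.5], [-2.56, -0.18, 5.73, 0.002, 0.14, 0.0175, 8.5], [-2.56, -0.18, 5.73, 0.002, 0.14, 0.0175, 8.5]]}}

```text
clock: 21.0
eef_pos: [0.4611, -0.256, 0.1727]
eef_rot: [[0.216, -0.976, 0.04], [-0.961, -0.22, -0.169], [0.173, -0.002, -0.985]]
force: [0.7, -0.2, -0.2]
width: 0.0851
```

Run:
```python
from h import *
T=down(192.8,-100);p=np.array([.4622,-.2653,.1125])
go((p,T))
```

```text
t 21.0 p [ 0.4611 -0.256   0.1727] F [ 0.7 -0.2 -0.2] w 0.08513256591656605 q [ -3.  11. -38.  15. -39.   3.]
rows 1.0 [-0.13, 0.1, 6.1] [-0.0013, 0.0002, -0.0021]
```

Call:
{"name": "step_arm", "arguments": {"increments": [[-0.13, 0.1, 3, 0, 0, -0.002, 8.5], [-0.13, 0.1, 6.1, 0, 0, -0.002, 8.5], [-0.13, 0.1, 6.1, 0, 0, -0.002, 8.5], [-0.13, 0.1, 6.1, 0, 0, -0.002, 8.5], [-0.13, 0.1, 6.1, 0, 0, -0.002, 7]]}}

```text
clock: 21.62
eef_pos: [0.4631, -0.2654, 0.1139]
eef_rot: [[0.218, -0.975, 0.042], [-0.96, -0.222, -0.169], [0.174, -0.004, -0.985]]
force: [-0.6, -0.2, -0.2]
width: 0.0705
```

Call:
{"name": "step_arm", "arguments": {"increments": [[0, 0, 0, 0, 0, 0, 6], [0, 0, 0, 0, 0, 0, 5], [0, 0, 0, 0, 0, 0, 5], [0, 0, 0, 0, 0, 0, 5], [0, 0, 0, 0, 0, 0, 5]]}}

```text
clock: 22.25
eef_pos: [0.4636, -0.2653, 0.1146]
eef_rot: [[0.218, -0.975, 0.043], [-0.96, -0.222, -0.17], [0.175, -0.005, -0.985]]
force: [-1.4, 2.4, 6.5]
width: 0.0609
```

Call:
{"name": "step_arm", "arguments": {"increments": [[0, 0, -1, 0, 0, 0, 5], [0, 0, -3, 0, 0, 0, 5], [0, 0, -6, 0, 0, 0, 5], [0, 0, -9, 0, 0, 0, 5], [0, 0, -9, 0, 0, 0, 5]]}}

```text
clock: 22.88
eef_pos: [0.4608, -0.2497, 0.2058]
eef_rot: [[0.218, -0.975, 0.048], [-0.96, -0.223, -0.17], [0.176, -0.009, -0.984]]
force: [0.2, -0.9, -0.8]
width: 0.0613
```

Run:
```python
from h import *
go(([.47,-.30,.17],down(192.8,-62)),([.478,-.335,.13],down(192.8,-25)),([.478,-.335,.066],down(192.8,-25)))
d=snap('wrist','w14');snap('side','d14')
cv2.imwrite('pics/c14.png',np.hstack([cv2.resize(cv2.imread('pics/w14.png'),(480,360)),cv2.resize(cv2.imread('pics/d14.png')[110:260,320:440],(288,360))]))
```

```text
t 22.875 p [ 0.4608 -0.2497  0.2058] F [ 0.2 -0.9 -0.8] w 0.06128380366546914 q [ -2.   8. -36.  14. -43.   4.]
rows 3.6 [4.4, 0.26, 4.42] [-0.0089, -0.6655, 0.0028]
rows 3.5 [5.05, -0.0, 1.85] [0.0, -0.6458, 0.0]
rows 1.0 [5.8, 0.0, 2.7] [0.0, 0.0, 0.0]
```

View pics/c14.png

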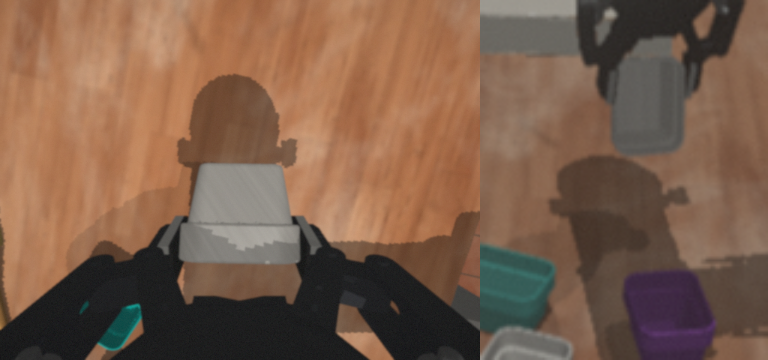

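Both views show the tin held by its band and still leaning as before. I'll turn it 75° to bring the mouth up.

Call:
{"name": "step_arm", "arguments": {"increments": [[1, 0.05, 1, -0.002, -0.16, 0, 5], [2, 0.1, 2, -0.004, -0.32, 0.001, 5], [3, 0.2, 3, -0.006, -0.48, 0.002, 5], [4.4, 0.26, 4.42, -0.009, -0.64, 0.003, 5], [4.4, 0.26, 4.42, -0.009, -0.6655, 0.003, 5]]}}

```text
clock: 23.6
eef_pos: [0.4675, -0.3021, 0.1632]
eef_rot: [[0.186, -0.976, -0.111], [-0.859, -0.216, 0.463], [-0.476, 0.009, -0.879]]
force: [-0.4, 0.0, -1.1]
width: 0.0611
```

Run:
```python
from h import *
go(([.478,-.335,.13],down(192.8,-25)),([.478,-.335,.066],down(192.8,-25)))
```

```text
t 23.6 p [ 0.4675 -0.3021  0.1632] F [-0.4  0.  -1.1] w 0.061088254794320423 q [-26.  28.  -3. -22. -79.  47.]
rows 3.4 [4.61, -0.35, 1.28] [0.0024, -0.6379, -0.0104]
rows 1.0 [5.8, 0.0, 2.7] [0.0, 0.0, 0.0]
```

Call:
{"name": "step_arm", "arguments": {"increments": [[1.1, -0.1, 0.3, 0, -0.16, -0.002, 5], [2.2, -0.15, 0.6, 0.001, -0.32, -0.005, 5], [3.4, -0.25, 0.9, 0.002, -0.48, -0.008, 5], [4.61, -0.35, 1.28, 0.002, -0.638, -0.01, 5], [4.61, -0.35, 1.28, 0.002, -0.638, -0.01, 5]]}}

```text
clock: 24.22
eef_pos: [0.4765, -0.3347, 0.1241]
eef_rot: [[0.084, -0.976, -0.203], [-0.407, -0.219, 0.887], [-0.91, 0.008, -0.415]]
force: [-0.7, 0.8, -1.2]
width: 0.0613
```

Run:
```python
from h import *
for n in('scene','side'):
    d=snap(n,n+'15');W=cloud(d)
    I=d['frame'].astype(int).sum(-1)
    m=(np.abs(W[...,0]-.46)<.05)&(W[...,1]>-.33)&(W[...,1]<-.2)&(W[...,2]>.04)&(I>280)
    q=W[m];print(n,len(q),np.percentile(q[:,2],[1,50,90,99]).round(4))
    # rim plane: top-most points per column
    az=np.radians(102.8);o=np.array([np.cos(az),np.sin(az)]);po=(q[:,:2]-[.466,-.282])@o
    for a in np.arange(-.05,.08,.012):
        k=(po>a)&(po<a+.012)
        if k.sum()>5:print(a.round(3),k.sum(),'ztop',np.percentile(q[k,2],97).round(4),'zmin',q[k,2].min().round(4))
go(([.478,-.335,.07],down(192.8,-25)),([.478,-.335,.062],down(192.8,-25)))
```

```text
scene 1132 [0.0612 0.0916 0.1099 0.1168]
-0.038 25 ztop 0.1103 zmin 0.0912
-0.026 443 ztop 0.1104 zmin 0.0613
-0.014 116 ztop 0.1173 zmin 0.0582
-0.002 59 ztop 0.1148 zmin 0.0628
0.01 38 ztop 0.1123 zmin 0.0785
0.022 31 ztop 0.1124 zmin 0.0862
0.034 24 ztop 0.112 zmin 0.0606
0.046 354 ztop 0.1116 zmin 0.0612
0.058 40 ztop 0.1132 zmin 0.0966
side 330 [0.0683 0.0938 0.1104 0.1209]
-0.038 14 ztop 0.1062 zmin 0.0929
-0.026 270 ztop 0.1118 zmin 0.0662
-0.014 10 ztop 0.122 zmin 0.0701
0.046 25 ztop 0.1117 zmin 0.0774
0.058 9 ztop 0.1125 zmin 0.0992
t 24.325 p [ 0.4779 -0.3346  0.129 ] F [-0.6 -0.3  0.3] w 0.06107639323204863 q [ -37.   49.   19.  -39. -113.   53.]
rows 0.9 [5.36, -0.02, 2.46] [0.001, -0.0013, -0.0023]
rows 0.1 [0.73, 0.0, 0.34] [0.0, 0.0, 0.0]
```

The rim is level (z 0.110–0.1125 end to end), so the tin is mouth up. Lowering it to the bench.

Call:
{"name": "step_arm", "arguments": {"increments": [[2.5, 0, 1.2, 0, 0, -0.002, 5], [5.0, 0, 2.3, 0, 0, -0.002, 5], [5.4, -0.02, 2.5, 0, 0, -0.002, 5], [5.6, -0.02, 2.6, 0, 0, -0.002, 5], [5.6, -0.02, 2.6, 0, 0, -0.002, 5]]}}

```text
clock: 24.95
eef_pos: [0.4782, -0.335, 0.0678]
eef_rot: [[0.094, -0.975, -0.202], [-0.414, -0.223, 0.883], [-0.905, 0.0, -0.425]]
force: [-0.0, -0.3, -1.1]
width: 0.0614
```

Call:
{"name": "step_arm", "arguments": {"increments": [[0.15, 0, 0.07, 0, 0, 0, 5], [0.3, 0, 0.14, 0, 0, 0, 5], [0.4, 0, 0.19, 0, 0, 0, 5], [0.4, 0, 0.19, 0, 0, 0, 5], [0.4, 0, 0.19, 0, 0, 0, 5]]}}

```text
clock: 25.58
eef_pos: [0.4783, -0.3353, 0.0647]
eef_rot: [[0.096, -0.975, -0.202], [-0.414, -0.223, 0.883], [-0.905, -0.001, -0.425]]
force: [1.8, -1.5, 6.2]
width: 0.0612
```

Call:
{"name": "step_arm", "arguments": {"increments": [[0, 0, 0, 0, 0, 0, 6.5], [0, 0, 0, 0, 0, 0, 7.5], [0, 0, 0, 0, 0, 0, 8.5], [0, 0, 0, 0, 0, 0, 8.5], [0, 0, -2, 0, 0, 0, 8.5]]}}

```text
clock: 26.2
eef_pos: [0.4822, -0.352, 0.0728]
eef_rot: [[0.095, -0.975, -0.203], [-0.412, -0.224, 0.883], [-0.906, -0.0, -0.423]]
force: [-0.4, -0.8, 0.3]
width: 0.0851
```

Call:
{"name": "step_arm", "arguments": {"increments": [[0, 0, -4, 0, 0, 0, 8.5], [-4, 0, -7, 0, 0, 0, 8.5], [-8, 0, -8, 0, 0, 0, 8.5], [-11, 0, -8, 0, 0, 0, 8.5], [-11, 0, -8, 0, 0, 0, 8.5]]}}

```text
clock: 26.82
eef_pos: [0.4885, -0.3773, 0.2093]
eef_rot: [[0.099, -0.974, -0.202], [-0.415, -0.225, 0.882], [-0.904, -0.003, -0.427]]
force: [0.8, 0.7, -1.1]
width: 0.0848
```

Run:
```python
from h import *
for n in('scene','side'):
    d=snap(n,n+'16');print(fit(cloud(d),(.464,-.268),.04,.056,.065))
go(([.47,-.31,.24],down(192.8,-60)),([.463,-.268,.21],down(192.8)))
```

```text
([461.6, -268.7], 88.8, 62.1, 'len 103.2', 287, 'z 0.0468')
([464.2, -266.2], 89.9, 63.1, 'len 103.0', 299, 'z 0.0454')
t 26.925 p [ 0.488  -0.3771  0.2065] F [ 0.1 -0.1  0.1] w 0.08535274098123383 q [ -40.   47.   27.  -41. -122.   48.]
rows 3.3 [-5.98, 0.25, 4.88] [0.0016, 0.6102, 0.002]
rows 2.8 [-2.18, -0.25, 4.72] [0.0, 0.5236, -0.0]
```

The tin stands mouth up at (463, -267.5). I'll bring the tool over it and measure from the wrist.

Call:
{"name": "step_arm", "arguments": {"increments": [[-2, 0.1, 1.6, 0, 0.15, 0, 8.5], [-4, 0.2, 3.2, 0, 0.3, 0, 8.5], [-5.98, 0.25, 4.88, 0.0016, 0.46, 0.002, 8.5], [-5.98, 0.25, 4.88, 0.0016, 0.61, 0.002, 8.5], [-5.98, 0.25, 4.88, 0.0016, 0.61, 0.002, 8.5]]}}

```text
clock: 27.55
eef_pos: [0.47, -0.3085, 0.2413]
eef_rot: [[0.195, -0.974, -0.111], [-0.845, -0.224, 0.486], [-0.499, -0.001, -0.867]]
force: [0.3, 0.4, 0.0]
width: 0.0847
```

Call:
{"name": "step_arm", "arguments": {"increments": [[-1, -0.1, 2, 0, 0.17, 0, 8.5], [-2, -0.2, 4, 0, 0.34, 0, 8.5], [-2.18, -0.25, 4.72, 0, 0.5236, 0, 8.5], [-2.18, -0.25, 4.72, 0, 0.5236, 0, 8.5], [-2.18, -0.25, 4.72, 0, 0.5236, 0, 8.5]]}}

```text
clock: 28.18
eef_pos: [0.4631, -0.2667, 0.2104]
eef_rot: [[0.224, -0.975, -0.002], [-0.975, -0.224, 0.001], [-0.002, 0.001, -1.0]]
force: [0.0, -0.9, 0.2]
width: 0.0848
```

Run:
```python
from h import *
d=snap('wrist','w17');W=cloud(d);f=fit(W,(.463,-.2675),.04,.056);print(f)
c=np.array(f[0])/1000;a=float(f[3][4:])+90
go(([*c,.097],down(a)))
```

```text
([462.4, -269.1], 84.4, 62.4, 'len 103.7', 1953, 'z 0.0500')
t 28.225 p [ 0.4636 -0.2673  0.2108] F [-0.6  0.9 -0.3] w 0.08516203058518958 q [ -9.  12. -24.  -0. -54.  22.]
rows 1.8 [0.16, 0.16, 11.38] [0.0002, 0.0009, -0.0144]
```

Call:
{"name": "step_arm", "arguments": {"increments": [[0.16, 0.16, 6, 0, 0.001, -0.0144, 8.5], [0.16, 0.16, 11.4, 0, 0.001, -0.0144, 8.5], [0.16, 0.16, 11.4, 0, 0.001, -0.0144, 8.5], [0.16, 0.16, 11.4, 0, 0.001, -0.0144, 6.5], [0.16, 0.16, 11.4, 0, 0.001, -0.0144, 5.5]], "squeeze": 30}}

```text
clock: 28.85
eef_pos: [0.4639, -0.2698, 0.0991]
eef_rot: [[0.236, -0.972, 0.003], [-0.972, -0.236, -0.001], [0.002, -0.003, -1.0]]
force: [-0.7, 0.1, -1.0]
width: 0.0612
```

Call:
{"name": "step_arm", "arguments": {"increments": [[0, 0, 0, 0, 0, 0, 5], [0, 0, 0, 0, 0, 0, 5], [0, 0, 0, 0, 0, 0, 5], [0, 0, -4, 0, 0, 0, 5], [0, 0, -10, 0, 0, 0, 5]]}}

```text
clock: 29.48
eef_pos: [0.4624, -0.2693, 0.1985]
eef_rot: [[0.237, -0.972, -0.001], [-0.972, -0.237, 0.0], [-0.0, 0.001, -1.0]]
force: [2.0, -0.5, -0.1]
width: 0.0614
```

Run:
```python
from h import *
Ts=down(161.7)
go(([.50,-.13,.23],down(178)),([.5584,.0258,.20],Ts))
```

```text
t 29.475 p [ 0.4624 -0.2693  0.1985] F [ 2.  -0.5 -0.1] w 0.061408083998178875 q [ -9.  13. -25.   0. -52.  23.]
rows 2.4 [-12.65, -6.94, -3.15] [0.0012, 0.0003, 0.2737]
rows 2.7 [-15.77, -5.29, 3.0] [0.0, -0.0, 0.2845]
```

Call:
{"name": "step_arm", "arguments": {"increments": [[-6, -3.5, -2.5, 0, 0, 0.14, 5], [-12.65, -6.94, -3.15, 0.001, 0, 0.274, 5], [-12.65, -6.94, -3.15, 0.001, 0, 0.274, 5], [-12.65, -6.94, -3.15, 0.001, 0, 0.274, 5], [-12.65, -6.94, -3.15, 0.001, 0, 0.274, 5]]}}

```text
clock: 30.1
eef_pos: [0.4996, -0.1302, 0.2298]
eef_rot: [[-0.035, -0.999, -0.001], [-0.999, 0.035, 0.0], [-0.0, 0.001, -1.0]]
force: [0.0, -0.5, -0.7]
width: 0.0609
```

Call:
{"name": "step_arm", "arguments": {"increments": [[-6, -2, 0.5, 0, 0, 0.14, 5], [-12, -4, 1.5, 0, 0, 0.25, 5], [-15.77, -5.29, 3.0, 0, 0, 0.2845, 5], [-15.77, -5.29, 3.0, 0, 0, 0.2845, 5], [-15.77, -5.29, 3.0, 0, 0, 0.2845, 5]]}}

```text
clock: 30.72
eef_pos: [0.5577, 0.0246, 0.1994]
eef_rot: [[-0.314, -0.949, -0.002], [-0.949, 0.314, -0.0], [0.001, 0.002, -1.0]]
force: [0.6, -0.3, -1.2]
width: 0.0612
```

Run:
```python
from h import *
d=snap('wrist','w18');W=cloud(d)
s=sensors.sense();p=np.array(s['eef_pos']);Wm=np.where((d['frame'].astype(int).sum(-1)>250)[...,None],W,np.nan)
print('held',fit(Wm,p[:2],p[2]-.062,p[2]-.045,.055),'stack now',fit(W,(.558,.0256),.062,.08))
az=np.radians(71.7);u=np.array([np.cos(az),np.sin(az)])
X=W[...,:2]-p[:2];po=X@u;pw=X@np.array([u[1],-u[0]])
m=(np.abs(W[...,2]-(p[2]-.049))<.006)&(np.abs(pw)<.025)&(np.abs(po)<.07)
print('held length extent',np.percentile(po[m],[.5,99.5]).round(4))
go(([.5582,.0256,.14],down(161.7)))
```

```text
held ([559.2, 24.3], 84.8, 83.2, 'len 162.0', 7397, 'z 0.1481') stack now ([547.2, -7.0], 61.8, 15.6, 'len 161.2', 643, 'z 0.0684')
held length extent [-0.041   0.0408]
t 30.775 p [0.5577 0.0243 0.1997] F [-0.2  0.3 -1.4] w 0.0613048841579491 q [ 23.  15. -22.  -0. -53. -41.]
rows 1.0 [-0.14, -0.02, 5.97] [0.0013, -0.0005, -0.0008]
```

Call:
{"name": "step_arm", "arguments": {"increments": [[-0.14, -0.02, 2, 0.001, 0, -0.001, 5], [-0.14, -0.02, 4.5, 0.001, 0, -0.001, 5], [-0.14, -0.02, 5.9, 0.001, 0, -0.001, 5], [-0.14, -0.02, 6.0, 0.001, 0, -0.001, 5], [-0.14, -0.02, 6.0, 0.001, 0, -0.001, 5]]}}

```text
clock: 31.4
eef_pos: [0.5587, 0.0253, 0.1405]
eef_rot: [[-0.314, -0.949, 0.001], [-0.949, 0.314, -0.0], [0.0, -0.001, -1.0]]
force: [1.0, -0.4, -1.5]
width: 0.0613
```

Call:
{"name": "step_arm", "arguments": {"increments": [[0, 0, 0, 0, 0, 0, 6.4], [0, 0, 0, 0, 0, 0, 7], [0, 0, 0, 0, 0, 0, 8.5], [0, 0, 0, 0, 0, 0, 8.5], [0, 0, -4, 0, 0, 0, 8.5]]}}

```text
clock: 32.02
eef_pos: [0.557, 0.0249, 0.1782]
eef_rot: [[-0.314, -0.949, -0.005], [-0.949, 0.314, -0.002], [0.004, 0.005, -1.0]]
force: [1.1, -0.9, 0.6]
width: 0.0847
```

Call:
{"name": "step_arm", "arguments": {"increments": [[0, 0, -4, 0, 0, 0, 8.5], [0, 0, -10, 0, 0, 0, 8.5], [0, 0, -12, 0, 0, 0, 8.5], [0, 0, -12, 0, 0, 0, 8.5], [0, 0, -12, 0, 0, 0, 8.5]]}}

```text
clock: 32.65
eef_pos: [0.5571, 0.0251, 0.2973]
eef_rot: [[-0.315, -0.949, -0.007], [-0.949, 0.315, -0.002], [0.004, 0.006, -1.0]]
force: [-0.6, 0.3, -1.1]
width: 0.0847
```

Run:
```python
from h import *
d=snap('wrist','w19');W=cloud(d);c=(.558,.0256);print(fit(W,c,.08,.1),fit(W,c,.092,.1))
q=W[(W[...,2]>.082)&(W[...,2]<.1)&(np.hypot(W[...,0]-c[0],W[...,1]-c[1])<.06)]
A=np.c_[q[:,:2]-c,np.ones(len(q))];print('plane',np.linalg.lstsq(A,q[:,2],rcond=None)[0].round(4))
snap('scene','s19');snap('side','d19')
for n in('s19','d19'):
    W=cloud(load(n))
    for nm,cc,lo,hi in(('stack',c,.079,.092),('perched',(.567,.19),.042,.054),('stand',(.458,.276),.042,.054)):print(n,nm,fit(W,cc,lo,hi))
cv2.imwrite('pics/c19.png',np.hstack([cv2.resize(cv2.imread(f'pics/{n}.png')[130:430,u-100:u+100],(400,600)) for n,u in (('s19',310),('d19',350))]))
```

```text
([558.7, 26.2], 83.7, 62.0, 'len 71.5', 1102, 'z 0.0863') None
plane [-0.0029 -0.0077  0.0861]
s19 stack ([557.9, 26.9], 85.5, 65.6, 'len 72.2', 334, 'z 0.0841')
s19 perched ([566.4, 189.0], 84.0, 65.3, 'len 75.0', 398, 'z 0.0480')
s19 stand ([457.1, 275.3], 85.4, 62.9, 'len 107.8', 463, 'z 0.0485')
d19 stack ([559.7, 30.0], 86.9, 62.7, 'len 72.6', 357, 'z 0.0834')
d19 perched ([568.1, 191.1], 89.1, 62.7, 'len 75.3', 491, 'z 0.0475')
d19 stand ([458.8, 276.7], 86.6, 62.9, 'len 108.5', 620, 'z 0.0476')
```

View pics/c19.png

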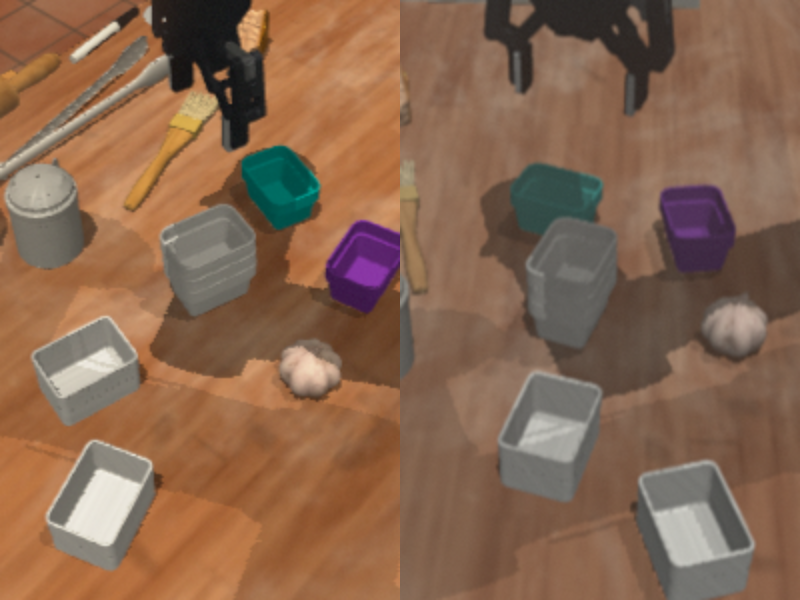

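The final view shows three nested tins at about (210,260) in the left crop, with only bands showing. The perched tin stands mouth up at (85,368). The second straight-sided tin (100,503), dredger, brush and garlic are undisturbed, and the gripper is clear.

```bash
python3 -c "
from plant import close_job;print(close_job())"
```

```text
the job is handed in; nothing more can be done
None
```

The task is done and handed in at about 33 s on the robot clock, under the 72 s limit; no verdict is reported.

**What I did:** I lifted the straight-sided tin off the stack and stood it mouth up at about (0.567, 0.190), roughly 165 mm from the stack. I nested the upright tapered tin. The upside-down one I set on its short end, let lean, regrasped and turned mouth up on the bench. I then regrasped it from above and nested it on top.

**Last checks:**
- **Stack:** the top rim is at 86 mm, as three fully nested tins should be; after the first nesting it was at 68 mm. The fitted rim centres agree within about 1.5 mm across the three tins, and the top tin is level to about 0.01 rad.
- **Bystanders:** the second straight-sided tin measures within about 1 mm of its start. In the last picture the dredger, brush and garlic look unmoved, but I did not measure them again.
- **Robot:** the gripper ended about 20 cm above the stack, touching nothing.

**Disagreement:** the side camera put the stack centre about 4 mm further in y than the wrist camera did. I went by the wrist camera because its fits matched the known tin sizes best.

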